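# Find the soft corner of the die stand and shim it

### The job

One corner of the blue die stand is soft and dips when it is leaned on. With a fingertip press down on the stand's corners to find the one that gives, then press down the steel shim tongue that sticks out from under that corner (on its robot side) until it lies flat on the bed plate, leaving the other three tongues standing up, and last press that corner once more to make sure that it no longer gives. Only press: do not lift or shift the stand, and leave the other things on the bench alone.

Things in the scene. Friction and masses are not known exactly. Their poses are not given: they have to be found in the camera images.
- bed: Dark steel bed plate fixed to the bench, 360 x 300 mm, 10 mm thick (top at height 10 mm). Origin: on the bench, below the middle of the stand as it was set out; the plate reaches from -205 to +155 mm along its own x and 150 mm either way along y. It is turned by up to 0.2 rad.
- stand: Blue cast die stand, 2 kg, loose on four feet on rubber pads. H-shaped, 200 (x) x 244 (y) mm; the waist, 96 mm wide, has a round anvil 26 mm high in its middle; the corners are four lugs 60 mm long (x). Origin: centre, level with the feet's undersides, 22 mm above the bench; underside of the casting 8 mm, top 20 mm above it. Feet 22 mm across at x = +-70, y = +-95 mm.
- corner_1 (a point): Top of the stand's lug right above the foot at its own x = -70, y = +95 mm, 42 mm above the bench: press here. Three of the four pads are firm (give under 1 mm). One, not to be told by looking, is soft: its corner starts to dip at about 3 N, gives 4 mm at about 6 N, is then solid, and springs back.
- corner_2 (a point): Top of the stand's lug right above the foot at its own x = -70, y = -95 mm, 42 mm above the bench: press here. Three of the four pads are firm (give under 1 mm). One, not to be told by looking, is soft: its corner starts to dip at about 3 N, gives 4 mm at about 6 N, is then solid, and springs back.
- corner_3 (a point): Top of the stand's lug right above the foot at its own x = +70, y = +95 mm, 42 mm above the bench: press here. Three of the four pads are firm (give under 1 mm). One, not to be told by looking, is soft: its corner starts to dip at about 3 N, gives 4 mm at about 6 N, is then solid, and springs back.
- corner_4 (a point): Top of the stand's lug right above the foot at its own x = +70, y = -95 mm, 42 mm above the bench: press here. Three of the four pads are firm (give under 1 mm). One, not to be told by looking, is soft: its corner starts to dip at about 3 N, gives 4 mm at about 6 N, is then solid, and springs back.
- shim_1_foot (a point): Fixed point in the middle of the top of the rubber pad that shim_1 belongs to, 22 mm above the bench, under one of the stand's feet: tells which corner shim_1 serves (which corner that is changes from run to run).
- shim_2_foot (a point): Fixed point in the middle of the top of the rubber pad that shim_2 belongs to, 22 mm above the bench, under one of the stand's feet: tells which corner shim_2 serves (which corner that is changes from run to run).
- shim_3_foot (a point): Fixed point in the middle of the top of the rubber pad that shim_3 belongs to, 22 mm above the bench, under one of the stand's feet: tells which corner shim_3 serves (which corner that is changes from run to run).
- shim_4_foot (a point): Fixed point in the middle of the top of the rubber pad that shim_4 belongs to, 22 mm above the bench, under one of the stand's feet: tells which corner shim_4 serves (which corner that is changes from run to run).
- shim_1_press (a point): Place to press on shim_1: middle of the tongue's upper face, 40 mm from the pin and 13 mm short of its end; 14 mm above the bench when the tongue lies flat, some 30 mm when up. It moves with the tongue.
- shim_2_press (a point): Place to press on shim_2: middle of the tongue's upper face, 40 mm from the pin and 13 mm short of its end; 14 mm above the bench when the tongue lies flat, some 30 mm when up. It moves with the tongue.
- shim_3_press (a point): Place to press on shim_3: middle of the tongue's upper face, 40 mm from the pin and 13 mm short of its end; 14 mm above the bench when the tongue lies flat, some 30 mm when up. It moves with the tongue.
- shim_4_press (a point): Place to press on shim_4: middle of the tongue's upper face, 40 mm from the pin and 13 mm short of its end; 14 mm above the bench when the tongue lies flat, some 30 mm when up. It moves with the tongue.
- shim_1 (a joint): Plain steel lever shim, four alike: tongue 26 mm wide, 4 mm thick, on a level pin 33 mm to the bed's -x of its foot's centre, 7 mm above the bed; it points to -x and ends 53 mm from the pin. Value: its angle up from the bed, rad; 0 = flat (stop), about 0.5 at the start. Stiff (7 N at the press point), stays where left. Flattened, its nose packs a soft corner firm but pries a firm one up.
- shim_2 (a joint): Plain steel lever shim, four alike: tongue 26 mm wide, 4 mm thick, on a level pin 33 mm to the bed's -x of its foot's centre, 7 mm above the bed; it points to -x and ends 53 mm from the pin. Value: its angle up from the bed, rad; 0 = flat (stop), about 0.5 at the start. Stiff (7 N at the press point), stays where left. Flattened, its nose packs a soft corner firm but pries a firm one up.
- shim_3 (a joint): Plain steel lever shim, four alike: tongue 26 mm wide, 4 mm thick, on a level pin 33 mm to the bed's -x of its foot's centre, 7 mm above the bed; it points to -x and ends 53 mm from the pin. Value: its angle up from the bed, rad; 0 = flat (stop), about 0.5 at the start. Stiff (7 N at the press point), stays where left. Flattened, its nose packs a soft corner firm but pries a firm one up.
- shim_4 (a joint): Plain steel lever shim, four alike: tongue 26 mm wide, 4 mm thick, on a level pin 33 mm to the bed's -x of its foot's centre, 7 mm above the bed; it points to -x and ends 53 mm from the pin. Value: its angle up from the bed, rad; 0 = flat (stop), about 0.5 at the start. Stiff (7 N at the press point), stays where left. Flattened, its nose packs a soft corner firm but pries a firm one up.
- punch: Loose steel punch standing upright, 32 mm across, 75 mm high; origin at its foot. Not part of the job.
- tin: Loose metal tin, 72 mm across, 55 mm high; origin at its foot. Not part of the job.
- wrench: Loose steel wrench lying flat, 170 mm long. Not part of the job.

How it is judged (in metres and radians):
On the way, in this order (a step that is already met when the one before it is completed fails the run):
1. with all shims up, a corner of the stand is pressed by the fingers and dips by more than 2 mm (value of joint each of shim_1, shim_2, shim_3, shim_4 above 0.2 rad and contact force between the fingers and stand above 1 N and height (world z) of any of corner_1, corner_2, corner_3, corner_4 below 0.04 m), for 0.1 s.
2. one shim lies flat (under 0.06 rad), the other three are up, and the stand is level (height (world z) of corner_1 between 0.0405 and 0.0435 m and height (world z) of corner_2 between 0.0405 and 0.0435 m and height (world z) of corner_3 between 0.0405 and 0.0435 m and height (world z) of corner_4 between 0.0405 and 0.0435 m and ((value of joint shim_1 below 0.06 rad and value of joint each of shim_2, shim_3, shim_4 above 0.2 rad) or (value of joint shim_2 below 0.06 rad and value of joint each of shim_1, shim_3, shim_4 above 0.2 rad) or (value of joint shim_3 below 0.06 rad and value of joint each of shim_1, shim_2, shim_4 above 0.2 rad) or (value of joint shim_4 below 0.06 rad and value of joint each of shim_1, shim_2, shim_3 above 0.2 rad))), for 0.2 s.
3. the corner above the flat shim is pressed by the fingers with more than 4 N and the stand stays level within 1.5 mm (height (world z) of corner_1 between 0.0405 and 0.0435 m and height (world z) of corner_2 between 0.0405 and 0.0435 m and height (world z) of corner_3 between 0.0405 and 0.0435 m and height (world z) of corner_4 between 0.0405 and 0.0435 m and contact force between the fingers and stand above 4 N and ((value of joint shim_1 below 0.06 rad and value of joint each of shim_2, shim_3, shim_4 above 0.2 rad and horizontal distance between the grasp point and shim_1_foot below 0.065 m) or (value of joint shim_2 below 0.06 rad and value of joint each of shim_1, shim_3, shim_4 above 0.2 rad and horizontal distance between the grasp point and shim_2_foot below 0.065 m) or (value of joint shim_3 below 0.06 rad and value of joint each of shim_1, shim_2, shim_4 above 0.2 rad and horizontal distance between the grasp point and shim_3_foot below 0.065 m) or (value of joint shim_4 below 0.06 rad and value of joint each of shim_1, shim_2, shim_3 above 0.2 rad and horizontal distance between the grasp point and shim_4_foot below 0.065 m))), for 0.2 s.
At the end, for the whole second after the job is handed in: Exactly one shim lies flat (under 0.06 rad), the other three are still up (over 0.2 rad), and the stand rests where it stood (within 10 mm) with all four corners within 1.5 mm of level height; it is at rest (all of step 2 and linear speed of stand below 0.01 m/s and distance of stand from where it was at the start of the episode below 0.01 m); the robot touches nothing.
It fails at once if the stand is lifted or shoved about (raised 10 mm or moved 20 mm) (height (world z) of stand above 0.032 m or distance of stand from where it was at the start of the episode above 0.02 m).
It fails at once if more than one shim is pressed down (value of joint each of shim_1, shim_2 below 0.2 rad or value of joint each of shim_1, shim_3 below 0.2 rad or value of joint each of shim_1, shim_4 below 0.2 rad or value of joint each of shim_2, shim_3 below 0.2 rad or value of joint each of shim_2, shim_4 below 0.2 rad or value of joint each of shim_3, shim_4 below 0.2 rad).
It fails at once if the punch, tin or wrench is moved by more than 20 mm (distance of any of punch, tin, wrench from where it was at the start of the episode above 0.02 m).
It also fails if it takes over 58 s, if anything falls off the work surface, if the arm or the gripper's body presses on something with over 40 N, if the wrist force passes 120 N, or if a joint passes its speed limit or range.

### The arm

A 6-joint arm with a two-finger parallel gripper is mounted at the origin on the work surface. World frame = base frame: x ahead of the robot, y to its left, z up, the work surface at z = 0. Lengths are in m, angles in degrees, forces in N, time in s.
With the tool pointing down it reaches from about 0.4 to 0.825 m from the base axis. Payload 7 kg.
Tool frame: the origin (TCP) lies at the very end of the fingers, on their centre line; the grasp point (between the pads) lies 19 mm behind it (ctrl.hold_point_z is the distance from the TCP to the grasp point, in m); z points along the fingers, y is the line along which they close (so a half turn about z gives the same grasp; the last joint's range is limited). The gripper opens to 88 mm and grips with 3 to 60 N. Pads are 19 mm wide; open, the fingers measure 130 mm over their backs; the gripper's body (78 mm by 193 mm) begins 47 mm behind the grasp point.
Start: joints at [-48.237, 20.546, 0.682, 0, -70.136, -16.507], TCP at [0.288, -0.61, 0.227] pointing down, gripper open.
Joint ranges: [-176.03, 176.03], [-82.01, 121.73], [-58.28, 71.71], [-173.87, 95.51], [-174.79, -0.11], [-173.66, 173.66]. Speed limits (degrees/s): [136.94, 136.94, 172.46, 180, 180, 180].

### API

Orientations are given as [roll, pitch, yaw] about the fixed x, y, z axes, in that order (R = Rz(yaw) Ry(pitch) Rx(roll)).
In Python, from plant import sensors, viewer, workorder, ctrl gives the robot as it stands.
- The arm moves only by the shell command python3 -m pendant 'ROWS'. ROWS is JSON, a list of rows, each a list of 3 entries, a list of its own where there are three numbers: the opening, from -1 (shut) to 1 (fully open), so that 0 is half open, then the shift along the tool's x, y, z in m, then the turn, a rotation vector about the tool's x, y, z in degrees. A call has 1 to 10 rows; each row is the pose to reach, as a shift and turn from the pose commanded when the call began, along the tool's axes at that moment; what a row does not reach only later rows make up. A row lasts 1/12 s, in which the tool goes at most 41.7 mm and 7.16 degrees, less where a joint would pass 70% of its speed; a pose out of reach is approached as far as the arm can. A call with a gripper value outside its range is refused whole. The fingers move at their own pace and stop on an object; the grip force is fixed at half the most. Time passes only in rows, so rows that repeat a pose let the fingers close. It gives the time, the measured TCP pose, the force, the opening and the grip force at its end, in the units of the state.
- sensors.get_obs(): the state, without advancing time (a new reading comes with each control period).
- viewer.snapshot(name): name is "side" or "top"; returns the picture (400x640x3 uint8, red, green, blue); there is no depth.
- viewer.camera_params(name): a dict with "fx", "fy", "cx", "cy" (pixels), "extrinsics" (4x4, takes a point from world to camera coordinates). Camera axes: x right, y up, looking along -z (the intrinsics and any distortion apply to the point x, -y, -z); pixel columns grow to the right and rows downward; lengths in m; the calibration is good to about 2 mm. A picture is of the moment at which its call begins. camera_params takes no time and is no camera call.
- workorder.close_job(): hands the job in; it is judged then, once.
The state is a dict: "clock": time; "joint_pos": joint angles; "qvel": joint speeds; "tau": joint torques, N m; "tool_pos": TCP position; "orientation": TCP orientation; "force": force on the tool from outside, world axes, zero at the start; "moment": the same for the moment, N m; "opening": finger opening in m; "gripper_force": force on a finger pad.
Only numpy, scipy, OpenCV 4.12 (cv2) and the standard library are available. Lean on these libraries where they do the work, as an engineer would, in place of code of your own. Each camera call takes 0.05 s, during which the arm holds its last target. There are 200 camera calls.

## Working session

There is one attempt and no reset: what is moved stays moved. The work goes in short steps, Python scripts to look and compute and a shell command to move; the robot and the scene stay as the last step left them, time stands still between calls to the robot, and variables do not carry over. Pictures are saved under pics/ and viewed, at most 10 in all, crops included, and the job is handed in when it is done.

```bash
mkdir -p pics; ls; python3 - <<'E'
from plant import sensors, viewer, ctrl
import cv2, numpy as np
for n in("top","side"):
    im=viewer.snapshot(n); cv2.imwrite(f"pics/{n}0.png",im[:,:,::-1])
    p=viewer.camera_params(n); print(n,p)
print(sensors.get_obs())
E
```

```text
pics
top {'fx': 485.97781715045204, 'fy': 485.97781715045204, 'cx': 318.7937449873133, 'cy': 201.70427471462864, 'extrinsics': array([[ 2.17900047e-02, -9.99762496e-01, -3.82647769e-04,
        -3.32129289e-02],
       [ 9.75574129e-01,  2.11791302e-02,  2.18647121e-01,
        -5.75551182e-01],
       [-2.18587087e-01, -5.13762306e-03,  9.75803920e-01,
        -1.06696143e+00],
       [ 0.00000000e+00,  0.00000000e+00,  0.00000000e+00,
         1.00000000e+00]])}
side {'fx': 395.76380452686817, 'fy': 395.76380452686817, 'cx': 316.4720686145632, 'cy': 198.21946660172324, 'extrinsics': array([[-0.79752368, -0.60328438,  0.00198526,  0.45759844],
       [ 0.31787887, -0.41742483,  0.85129874, -0.23206964],
       [-0.51274653,  0.67956197,  0.52467754, -0.66456649],
       [ 0.        ,  0.        ,  0.        ,  1.        ]])}
{'clock': 0.1, 'joint_pos': array([-4.82384905e+01,  2.05864689e+01,  6.40390348e-01, -1.78262333e-02,
       -7.01384655e+01, -1.65071534e+01]), 'qvel': array([-0.01687398, -0.10072153,  0.12762409,  0.04371291,  0.06441163,
        0.04612542]), 'tau': array([-4.19662902e-04, -5.84163666e+01,  2.93751723e+01,  7.01548576e+00,
        1.01069076e-02, -5.22860773e-05]), 'tool_pos': array([ 0.28776846, -0.61009523,  0.22573624]), 'orientation': array([ 1.79914178e+02, -7.95591390e-03, -1.54751707e+02]), 'force': array([-0.09081602,  0.33398755,  0.02808443]), 'moment': array([-0.0126227 , -0.01635258,  0.02984278]), 'gripper_force': 0.0, 'opening': 0.08801436519408401}
```

View pics/top0.png

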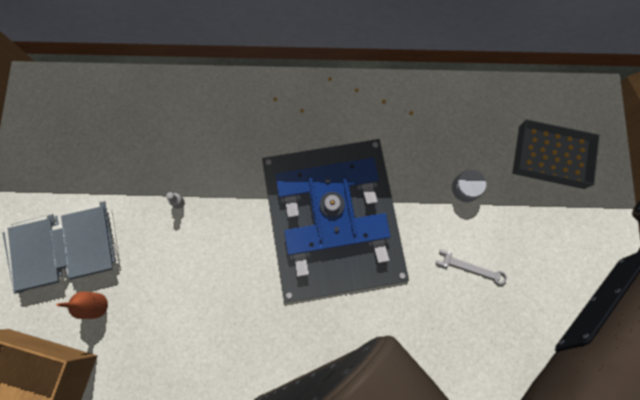

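View pics/side0.png

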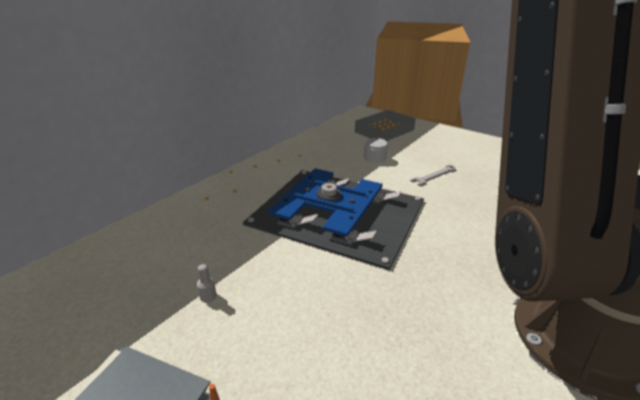

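The top view shows the bed at about (265–408, 140–302), with the blue H centred near (333,205). The tongues are at about (292,208), (370,197), (302,268) and (381,254), the tin at (471,186), the wrench at (470,267) and the punch at (175,200). The side view shows the same layout with all tongues up.

```bash
cat > h.py <<'E'
import numpy as np, cv2
from plant import viewer
def ray(n,uv,z):
    p=viewer.camera_params(n);E=p["extrinsics"];R=E[:3,:3];c=-R.T@E[:3,3]
    uv=np.atleast_2d(uv).astype(float)
    d=np.c_[(uv[:,0]-p["cx"])/p["fx"],-(uv[:,1]-p["cy"])/p["fy"],-np.ones(len(uv))]@R
    return (c+d*((z-c[2])/d[:,2])[:,None])
def proj(n,P):
    p=viewer.camera_params(n);E=p["extrinsics"];q=np.atleast_2d(P)@E[:3,:3].T+E[:3,3]
    return np.c_[p["cx"]+p["fx"]*q[:,0]/-q[:,2],p["cy"]-p["fy"]*q[:,1]/-q[:,2]]
E
cat > m.py <<'E'
from h import *
im=cv2.imread("pics/top0.png");hsv=cv2.cvtColor(im,cv2.COLOR_BGR2HSV)
roi=np.zeros(im.shape[:2],np.uint8);roi[130:312,250:420]=255
dark=((im.max(2)<75)|((hsv[...,0]>100)&(hsv[...,0]<130)&(hsv[...,1]>120))).astype(np.uint8)*roi
dark=cv2.morphologyEx(dark,cv2.MORPH_OPEN,np.ones((3,3)))
c=max(cv2.findContours(dark,0,2)[0],key=cv2.contourArea)
pts=ray("top",cv2.convexHull(c)[:,0],.010)[:,:2].astype(np.float32)
r=cv2.minAreaRect(pts*1000);print("bed rect mm",r); b=cv2.boxPoints(r)/1000;print(b)
blue=cv2.inRange(hsv,(100,130,40),(130,255,255))&roi
c=max(cv2.findContours(blue,0,2)[0],key=cv2.contourArea)
rb=cv2.minAreaRect(ray("top",cv2.convexHull(c)[:,0],.042)[:,:2].astype(np.float32)*1000);print("blue",rb)
# bright tongues
br=((hsv[...,2]>110)&(hsv[...,1]<70)).astype(np.uint8)*cv2.erode(cv2.fillPoly(np.zeros_like(roi),[np.int32(proj("top",np.c_[b,[.01]*4]))],255),np.ones((9,9)))
n,l,s,ce=cv2.connectedComponentsWithStats(br)
for i in range(1,n):
    if s[i,4]>30: print(s[i],ce[i],ray("top",ce[i],.03))
E
python3 m.py
```

```text
bed rect mm ((551.0851440429688, -55.7685546875), (360.3135986328125, 301.0071716308594), 11.012691497802734)
[[ 0.3454958   0.05754879]
 [ 0.40299615 -0.2379153 ]
 [ 0.7566745  -0.1690859 ]
 [ 0.6991741   0.12637821]]
blue ((573.5608520507812, -51.29156494140625), (197.72731018066406, 241.91473388671875), 11.36698055267334)
[364 192  14  12 126] [370.25396825 196.99206349] [[ 0.59796671 -0.14387205  0.03      ]]
[325 195  15  15 167] [332.         201.86826347] [[ 0.58396751 -0.05217238  0.03      ]]
[286 203  13  14 152] [292.         209.34868421] [[0.56358124 0.04308199 0.03      ]]
[375 246  15  17 177] [381.5480226  253.97740113] [[ 0.46149403 -0.17011867  0.03      ]]
[295 260  14  16 178] [301.58988764 267.64044944] [[0.42562263 0.01608481 0.03      ]]
```

```bash
cat >> h.py <<'E'
YAW=-169.0
def go(target,yaw=YAW):
    from plant import sensors
    from scipy.spatial.transform import Rotation as R
    o=sensors.get_obs();A=R.from_euler("xyz",o["orientation"],degrees=True);B=R.from_euler("xyz",[180,0,yaw],degrees=True)
    print("t",o["clock"],"pos",o["tool_pos"].round(4),"rpy",o["orientation"].round(2),"F",o["force"].round(2),"shift",A.inv().apply(np.array(target)-o["tool_pos"]).round(4),"turn",(A.inv()*B).as_rotvec(degrees=True).round(2))
def loc(x,y,z):
    c,s=np.cos(np.radians(11.1)),np.sin(np.radians(11.1));return [.575+c*x-s*y,-.051+s*x+c*y,z]
E
python3 -c "
from h import *
go(loc(-.07,-.095,.10))
print(ray('top',[471,186],.05),ray('side',[376,145],.055))"
```

```text
t 0.1 pos [ 0.2878 -0.6101  0.2257] rpy [ 1.7991e+02 -1.0000e-02 -1.5475e+02] F [-0.09  0.33  0.03] shift [-0.4072  0.308   0.1261] turn [ 0.08 -0.02 14.25]
[[ 0.62520962 -0.38077573  0.05      ]] [[ 0.61895887 -0.35779834  0.055     ]]
```

```bash
python3 -m pendant '[[-1,[-0.407,0.308,0.03],[0,0,14.25]],[-1,[-0.407,0.308,0.03],[0,0,14.25]],[-1,[-0.407,0.308,0.03],[0,0,14.25]],[-1,[-0.407,0.308,0.03],[0,0,14.25]],[-1,[-0.407,0.308,0.03],[0,0,14.25]],[-1,[-0.407,0.308,0.03],[0,0,14.25]],[-1,[-0.407,0.308,0.03],[0,0,14.25]],[-1,[-0.407,0.308,0.03],[0,0,14.25]],[-1,[-0.407,0.308,0.03],[0,0,14.25]],[-1,[-0.407,0.308,0.03],[0,0,14.25]]]'; python3 -c "
from h import *
go(loc(-.07,-.095,.055))"
```

```text
clock: 0.93
tool_pos: [0.4801, -0.2421, 0.2021]
orientation: [180.0, -0.0, -169.0]
force: [0.7, -0.5, -0.5]
opening: 0.0264
gripper_force: 0.0
t 0.9333 pos [ 0.4801 -0.2421  0.2021] rpy [ 179.99   -0.   -168.99] F [ 0.74 -0.51 -0.48] shift [-0.0598  0.0743  0.1471] turn [ 0.01 -0.    0.01]
```

```bash
python3 -m pendant '[[-1,[-0.05,0.065,0.08],[0,0,0]],[-1,[-0.05,0.065,0.08],[0,0,0]],[-1,[-0.05,0.065,0.08],[0,0,0]],[-1,[-0.05,0.065,0.12],[0,0,0]],[-1,[-0.05,0.065,0.135],[0,0,0]],[-1,[-0.05,0.065,0.135],[0,0,0]],[-1,[-0.05,0.065,0.135],[0,0,0]],[-1,[-0.05,0.065,0.135],[0,0,0]]]'; python3 -c "
from h import *
go(loc(-.07,-.095,.045))"
```

```text
clock: 1.6
tool_pos: [0.5173, -0.1711, 0.0685]
orientation: [-180.0, 0.1, -169.0]
force: [-0.5, 0.4, 1.6]
opening: 0.0002
gripper_force: 0.0
t 1.6 pos [ 0.5173 -0.1711  0.0685] rpy [-1.7996e+02  8.0000e-02 -1.6899e+02] F [-0.52  0.43  1.59] shift [-0.0097  0.0118  0.0235] turn [-0.04  0.08  0.01]
```

```bash
python3 -m pendant '[[-1,[-0.01,0.012,0.015],[0,0,0]],[-1,[-0.01,0.012,0.023],[0,0,0]],[-1,[-0.01,0.012,0.023],[0,0,0]],[-1,[-0.01,0.012,0.023],[0,0,0]],[-1,[-0.01,0.012,0.023],[0,0,0]]]'; python3 -m pendant '[[-1,[0,0,0.001],[0,0,0]],[-1,[0,0,0.002],[0,0,0]],[-1,[0,0,0.003],[0,0,0]],[-1,[0,0,0.003],[0,0,0]],[-1,[0,0,0.003],[0,0,0]]]'; python3 -m pendant '[[-1,[0,0,0.001],[0,0,0]],[-1,[0,0,0.001],[0,0,0]],[-1,[0,0,0.001],[0,0,0]],[-1,[0,0,0.001],[0,0,0]]]';  python3 -c "
from h import *
go(loc(-.07,-.095,.045))"
```

```text
clock: 2.02
tool_pos: [0.5243, -0.1575, 0.0453]
orientation: [-180.0, 0.1, -169.0]
force: [0.5, -0.3, 0.3]
opening: 0.0001
gripper_force: 0.0
clock: 2.43
tool_pos: [0.5242, -0.1573, 0.0423]
orientation: [-180.0, 0.0, -169.0]
force: [-1.9, 0.8, 7.8]
opening: 0.0006
gripper_force: 4.3
clock: 2.77
tool_pos: [0.5242, -0.1573, 0.0422]
orientation: [-180.0, 0.1, -169.0]
force: [-6.5, 2.9, 19.0]
opening: 0.0003
gripper_force: 9.1
t 2.7667 pos [ 0.5242 -0.1573  0.0422] rpy [-1.7996e+02  6.0000e-02 -1.6896e+02] F [-6.51  2.89 19.  ] shift [-0.0003 -0.0004 -0.0028] turn [-0.04  0.06  0.04]
```

```bash
python3 -m pendant '[[-1,[0,0,-0.02],[0,0,0]],[-1,[0,0.05,-0.02],[0,0,0]],[-1,[0,0.19,-0.02],[0,0,0]],[-1,[0,0.19,-0.02],[0,0,0]],[-1,[0,0.19,-0.02],[0,0,0]],[-1,[0,0.19,-0.02],[0,0,0]],[-1,[0,0.19,-0.01],[0,0,0]],[-1,[0,0.19,-0.004],[0,0,0]],[-1,[0,0.19,-0.004],[0,0,0]],[-1,[0,0.19,-0.004],[0,0,0]]]';python3 -c "
from h import *
go(loc(-.07,.095,.045))"; python3 -m pendant '[[-1,[0,0,0.001],[0,0,0]],[-1,[0,0,0.002],[0,0,0]],[-1,[0,0,0.003],[0,0,0]],[-1,[0,0,0.003],[0,0,0]],[-1,[0,0,0.003],[0,0,0]]]'; python3 -m pendant '[[-1,[0,0,0.001],[0,0,0]],[-1,[0,0,0.001],[0,0,0]],[-1,[0,0,0.001],[0,0,0]],[-1,[0,0,0.001],[0,0,0]]]';  python3 -c "
from h import *
go(loc(-.07,.095,.045))"
```

```text
clock: 3.6
tool_pos: [0.4874, 0.0287, 0.0439]
orientation: [-180.0, -0.1, -169.0]
force: [0.1, -0.3, 0.5]
opening: 0.0007
gripper_force: 0.0
t 3.6 pos [0.4874 0.0287 0.0439] rpy [-1.7998e+02 -7.0000e-02 -1.6903e+02] F [ 0.06 -0.34  0.51] shift [-0.0006 -0.0001 -0.0011] turn [-0.02 -0.07 -0.03]
clock: 4.02
tool_pos: [0.488, 0.0288, 0.0422]
orientation: [-180.0, 0.0, -169.0]
force: [-3.2, -1.2, 10.3]
opening: 0.0001
gripper_force: 5.4
clock: 4.35
tool_pos: [0.4881, 0.0288, 0.0421]
orientation: [-180.0, 0.1, -169.0]
force: [-7.4, 0.1, 22.8]
opening: 0.0005
gripper_force: 11.3
t 4.35 pos [0.4881 0.0288 0.0421] rpy [-1.7998e+02  6.0000e-02 -1.6901e+02] F [-7.4   0.06 22.83] shift [ 0.     -0.     -0.0029] turn [-0.02  0.06 -0.01]
```

```bash
python3 -m pendant '[[-1,[0,0,-0.02],[0,0,0]],[-1,[-0.03,0,-0.02],[0,0,0]],[-1,[-0.14,0,-0.02],[0,0,0]],[-1,[-0.14,0,-0.02],[0,0,0]],[-1,[-0.14,0,-0.02],[0,0,0]],[-1,[-0.14,0,-0.02],[0,0,0]],[-1,[-0.14,0,-0.01],[0,0,0]],[-1,[-0.14,0,-0.004],[0,0,0]],[-1,[-0.14,0,-0.004],[0,0,0]],[-1,[-0.14,0,-0.004],[0,0,0]]]'; python3 -m pendant '[[-1,[0,0,0.001],[0,0,0]],[-1,[0,0,0.002],[0,0,0]],[-1,[0,0,0.003],[0,0,0]],[-1,[0,0,0.003],[0,0,0]],[-1,[0,0,0.003],[0,0,0]]]'; python3 -m pendant '[[-1,[0,0,0.001],[0,0,0]],[-1,[0,0,0.001],[0,0,0]],[-1,[0,0,0.001],[0,0,0]],[-1,[0,0,0.001],[0,0,0]]]';  python3 -c "
from h import *
go(loc(.07,.095,.045))"
```

```text
clock: 5.18
tool_pos: [0.6238, 0.0556, 0.0437]
orientation: [-180.0, -0.1, -169.0]
force: [0.8, 0.3, 0.3]
opening: 0.0002
gripper_force: 0.0
clock: 5.6
tool_pos: [0.6249, 0.0563, 0.0417]
orientation: [180.0, 0.0, -169.0]
force: [-1.9, 0.9, 4.5]
opening: 0.0005
gripper_force: 2.1
clock: 5.93
tool_pos: [0.625, 0.0564, 0.0406]
orientation: [180.0, 0.0, -169.0]
force: [-2.6, 1.0, 5.5]
opening: 0.0003
gripper_force: 2.7
t 5.9333 pos [0.625  0.0564 0.0406] rpy [ 1.7999e+02  1.0000e-02 -1.6899e+02] F [-2.55  1.02  5.52] shift [-0.0002 -0.0007 -0.0044] turn [0.01 0.01 0.01]
```

Soft: corner_3. I'll press on until the dip is past 2 mm.

```bash
python3 -m pendant '[[-1,[0,0,0.001],[0,0,0]],[-1,[0,0,0.002],[0,0,0]],[-1,[0,0,0.0025],[0,0,0]],[-1,[0,0,0.0025],[0,0,0]],[-1,[0,0,0.0025],[0,0,0]],[-1,[0,0,0.0025],[0,0,0]],[-1,[0,0,0.0025],[0,0,0]]]';  python3 -c "
from h import *
from plant import viewer
cv2.imwrite('pics/side1.png',cv2.resize(viewer.snapshot('side')[140:290,220:440,::-1],None,fx=3,fy=3,interpolation=2))
go(loc(.07,.095,.045))"
```

```text
clock: 6.52
tool_pos: [0.6253, 0.0566, 0.0387]
orientation: [180.0, 0.1, -169.0]
force: [-3.1, 2.1, 8.8]
opening: 0.0003
gripper_force: 4.3
t 6.5667 pos [0.6253 0.0566 0.0387] rpy [ 1.7998e+02  6.0000e-02 -1.6897e+02] F [-3.67  2.37  8.19] shift [ 0.0001 -0.0009 -0.0063] turn [0.02 0.06 0.03]
```

View pics/side1.png

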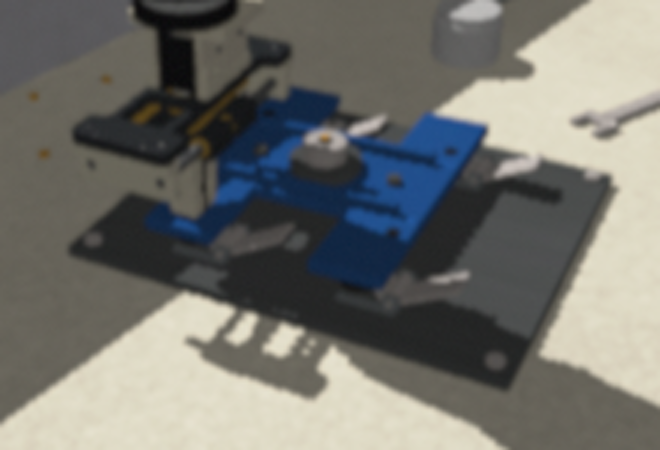

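The picture shows the closed fingers on the far-left lug (corner_3, at about (190,215) in the crop). Its tongue points toward the robot at about (265,240), and all four tongues are still up. I'll go to that tongue next.

```bash
python3 -m pendant '[[-1,[0,0,-0.03],[0,0,0]],[-1,[0.01,0,-0.03],[0,0,0]],[-1,[0.073,0,-0.03],[0,0,0]],[-1,[0.073,0,-0.03],[0,0,0]],[-1,[0.073,0,-0.03],[0,0,0]],[-1,[0.073,0,-0.03],[0,0,0]],[-1,[0.073,0,-0.03],[0,0,0]]]';  python3 -c "
from h import *
from plant import viewer
cv2.imwrite('pics/side2.png',cv2.resize(viewer.snapshot('side')[140:290,220:440,::-1],None,fx=3,fy=3,interpolation=2))
go(loc(-.003,.095,.014))"
```

```text
clock: 7.15
tool_pos: [0.5543, 0.0425, 0.0683]
orientation: [180.0, 0.1, -169.0]
force: [0.0, -0.2, -0.9]
opening: 0.0008
gripper_force: 0.0
t 7.2 pos [0.5545 0.0426 0.0681] rpy [ 1.8000e+02  7.0000e-02 -1.6898e+02] F [ 0.73 -0.93 -0.28] shift [ 0.001  -0.0008  0.0541] turn [0.   0.07 0.02]
```

View pics/side2.png

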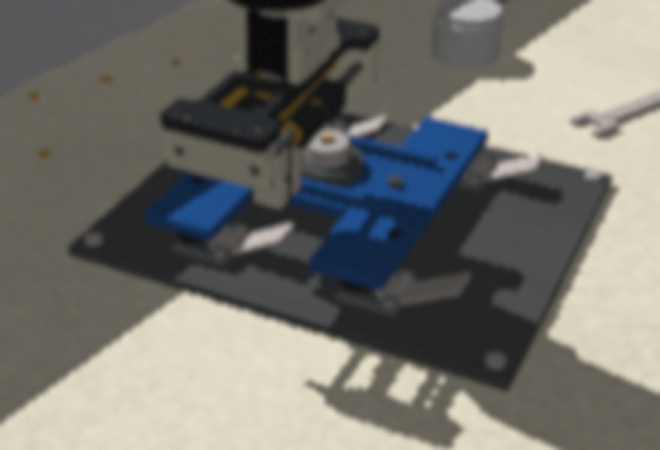

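The fingers hang over corner_3's tongue (tongue at about (265,238), fingertip at (275,200) about 40 mm above it), clear of both lugs. I'll press it down in small steps.

```bash
python3 -m pendant '[[-1,[0.001,-0.001,0.015],[0,0,0]],[-1,[0.001,-0.001,0.025],[0,0,0]],[-1,[0.001,-0.001,0.03],[0,0,0]],[-1,[0.001,-0.001,0.034],[0,0,0]],[-1,[0.001,-0.001,0.038],[0,0,0]],[-1,[0.001,-0.001,0.042],[0,0,0]],[-1,[0.001,-0.001,0.042],[0,0,0]]]';  python3 -m pendant '[[-1,[0,0,0.003],[0,0,0]],[-1,[0,0,0.006],[0,0,0]],[-1,[0,0,0.008],[0,0,0]],[-1,[0,0,0.010],[0,0,0]],[-1,[0,0,0.010],[0,0,0]],[-1,[0,0,0.010],[0,0,0]]]';python3 -c "
from h import *
go(loc(-.003,.095,.014))"
```

```text
clock: 7.78
tool_pos: [0.5517, 0.0406, 0.0246]
orientation: [-180.0, -0.2, -169.0]
force: [0.3, -0.7, 1.7]
opening: 0.0005
gripper_force: 0.5
clock: 8.28
tool_pos: [0.5531, 0.0413, 0.0156]
orientation: [180.0, 0.0, -169.0]
force: [1.2, -0.1, -0.5]
opening: 0.0005
gripper_force: 0.0
t 8.2833 pos [0.5531 0.0413 0.0156] rpy [ 1.7999e+02  4.0000e-02 -1.6899e+02] F [ 1.21 -0.09 -0.48] shift [-0.0007  0.0003  0.0016] turn [0.01 0.04 0.01]
```

```bash
python3 -m pendant '[[-1,[0,0,0.001],[0,0,0]],[-1,[0,0,0.002],[0,0,0]],[-1,[0,0,0.003],[0,0,0]],[-1,[0,0,0.003],[0,0,0]],[-1,[0,0,0.003],[0,0,0]]]';python3 -c "
from h import *
from plant import viewer
cv2.imwrite('pics/side3.png',cv2.resize(viewer.snapshot('side')[140:290,220:440,::-1],None,fx=3,fy=3,interpolation=2))
go(loc(-.003,.095,.014))"
```

```text
clock: 8.7
tool_pos: [0.5533, 0.0413, 0.0138]
orientation: [180.0, 0.1, -169.0]
force: [-3.1, 0.0, 10.7]
opening: 0.0006
gripper_force: 5.5
t 8.75 pos [0.5534 0.0413 0.0138] rpy [ 1.8000e+02  9.0000e-02 -1.6896e+02] F [-2.35 -0.11 11.29] shift [-0.0005  0.0002 -0.0002] turn [0.   0.09 0.04]
```

View pics/side3.png

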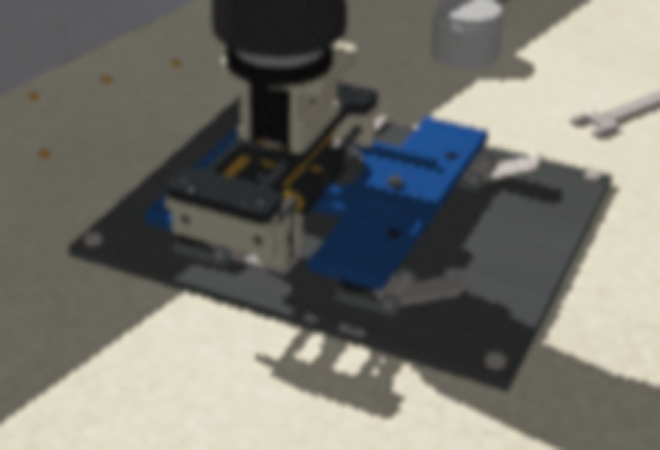

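The fingertip stopped firmly at 13.8 mm, which is the tongue's flat height. The shim is under the gripper, and the near tongues are still up at about (435,290) and (515,168). I'll press slightly harder, lift off and check.

```bash
python3 -m pendant '[[-1,[0,0,0.001],[0,0,0]],[-1,[0,0,0.001],[0,0,0]],[-1,[0,0,0.001],[0,0,0]]]'; python3 -m pendant '[[-1,[0,0,-0.02],[0,0,0]],[-1,[0,0,-0.055],[0,0,0]],[-1,[-0.03,0,-0.055],[0,0,0]],[-1,[-0.072,0,-0.055],[0,0,0]],[-1,[-0.072,0,-0.055],[0,0,0]],[-1,[-0.072,0,-0.045],[0,0,0]],[-1,[-0.072,0,-0.035],[0,0,0]],[-1,[-0.072,0,-0.035],[0,0,0]],[-1,[-0.072,0,-0.035],[0,0,0]]]';python3 -c "
from h import *
from plant import viewer
cv2.imwrite('pics/side4.png',cv2.resize(viewer.snapshot('side')[140:290,220:440,::-1],None,fx=3,fy=3,interpolation=2))
go(loc(.07,.095,.042))"
```

```text
clock: 9.0
tool_pos: [0.5535, 0.0413, 0.0135]
orientation: [-180.0, 0.1, -168.9]
force: [-5.3, -0.9, 19.0]
opening: 0.0007
gripper_force: 9.2
clock: 9.75
tool_pos: [0.6215, 0.0542, 0.0452]
orientation: [-180.0, -0.2, -169.0]
force: [-1.1, 0.1, 0.3]
opening: 0.0003
gripper_force: 0.0
t 9.8 pos [0.6222 0.0545 0.0461] rpy [-1.7998e+02 -1.0000e-01 -1.6898e+02] F [0.19 0.02 0.83] shift [-0.0034  0.0006  0.0041] turn [-0.02 -0.1   0.02]
```

View pics/side4.png

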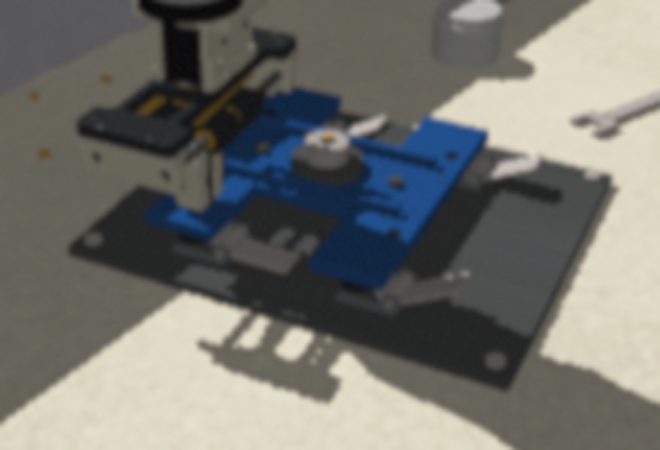

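The tongue at about (260,248) now lies flat, and the other three are up at (365,128), (515,168) and (435,290). Next is the confirming press on corner_3.

```bash
python3 -m pendant '[[-1,[-0.002,0,0.001],[0,0,0]],[-1,[-0.002,0,0.002],[0,0,0]],[-1,[-0.002,0,0.003],[0,0,0]],[-1,[-0.002,0,0.004],[0,0,0]],[-1,[-0.002,0,0.0045],[0,0,0]],[-1,[-0.002,0,0.0045],[0,0,0]],[-1,[-0.002,0,0.0045],[0,0,0]]]'; python3 -m pendant '[[-1,[0,0,0.0005],[0,0,0]],[-1,[0,0,0.0005],[0,0,0]],[-1,[0,0,0.0005],[0,0,0]],[-1,[0,0,0.0005],[0,0,0]],[-1,[0,0,0.0005],[0,0,0]]]'
```

```text
clock: 10.38
tool_pos: [0.6253, 0.0552, 0.0424]
orientation: [180.0, 0.0, -169.0]
force: [-0.5, -0.5, 0.8]
opening: 0.0006
gripper_force: 0.5
clock: 10.8
tool_pos: [0.6253, 0.0552, 0.0423]
orientation: [-180.0, 0.0, -169.0]
force: [-1.8, -0.3, 5.3]
opening: 0.0006
gripper_force: 2.5
```

```bash
python3 -m pendant '[[-1,[0,0,0.0007],[0,0,0]],[-1,[0,0,0.0007],[0,0,0]],[-1,[0,0,0.0007],[0,0,0]],[-1,[0,0,0.0007],[0,0,0]],[-1,[0,0,0.0007],[0,0,0]],[-1,[0,0,0.0007],[0,0,0]]]'; python3 -m pendant '[[-1,[0,0,-0.03],[0,0,0]],[-1,[0,0,-0.07],[0,0,0]],[-1,[0,0,-0.11],[0,0,0]],[-1,[0,0,-0.15],[0,0,0]],[-1,[0,0,-0.15],[0,0,0]],[-1,[0,0.0,-0.15],[0,0,0]],[-1,[0,0,-0.15],[0,0,0]],[-1,[0,0,-0.15],[0,0,0]]]';python3 -c "
from h import *
from plant import viewer
cv2.imwrite('pics/side5.png',cv2.resize(viewer.snapshot('side')[140:290,220:440,::-1],None,fx=3,fy=3,interpolation=2))"
```

```text
clock: 11.3
tool_pos: [0.6254, 0.0552, 0.0421]
orientation: [-180.0, 0.0, -169.0]
force: [-4.5, 1.3, 9.2]
opening: 0.0003
gripper_force: 4.6
clock: 11.97
tool_pos: [0.6245, 0.055, 0.1898]
orientation: [180.0, -0.1, -169.0]
force: [-0.4, -0.4, -0.2]
opening: 0.0004
gripper_force: 0.0
```

View pics/side5.png

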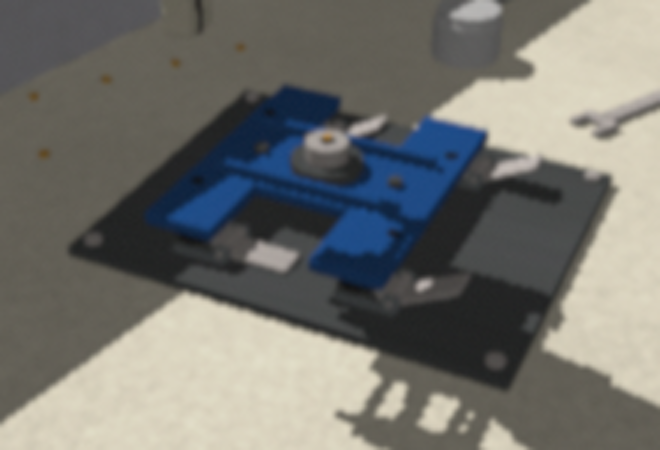

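The tongue at (272,255) is flat, the other three are up, the stand is in place and the robot is clear.

```bash
python3 -c "
from plant import workorder
print(workorder.close_job())"
```

```text
the job is handed in; nothing more can be done
None
```

I found corner_3 to be the soft one (its far-left corner) and pressed its tongue flat with the other three left up; pressed again at about 9 N the corner stayed firm at 42 mm, and I handed the job in at about 12 s (no verdict was returned).

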